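Put the bench oddments away in their trays

ROBOT

A 6-joint arm with a two-finger parallel gripper is mounted at the origin on a cart in front of the work surface, level with it; the furniture and walls round the work are solid. World frame = base frame: x ahead of the robot, y to its left, z up, the work surface at z = 0. Lengths are in mm, angles in rad, forces in N, time in s.
With the tool pointing down it reaches from about 350 to 875 mm from the base axis. Payload 4.2 kg.
Tool frame: the origin (TCP) lies between the finger pads; the fingertips stand 25 mm ahead of it and the grasp point (between the pads) lies 6 mm ahead of it; z points along the fingers, y is the line along which they close (so a half turn about z gives the same grasp; the last joint's range is limited). The gripper opens to 85 mm and grips with 20 to 120 N. Pads are 22 mm wide; open, the fingers measure 114 mm over their backs; the gripper's body (76 mm by 85 mm) begins 54 mm behind the grasp point. The pads swing forward as they close: fully open they stand 13 mm farther back than shut.
Start: joints at [-1.022, 0.385, 0.008, 0, -1.194, -0.259], TCP at [178.616, -598.912, 256.312] pointing down, gripper open.
Joint ranges: [-3.14, 3.14], [-1.21, 2.06], [-1.07, 1.41], [-3.16, 2.05], [-2.99, -0.16], [-3.1, 3.1]. Speed limits (rad/s): [2.79, 2.79, 3.14, 3.14, 3.14, 3.14].

INTERFACE

Orientations are given as a unit quaternion [x, y, z, w].
In Python, from bench import arm gives the robot as it stands.
- The arm moves only by the shell command python3 -m pendant 'ROWS'. ROWS is JSON, a list of rows, each a list of 7 numbers: the shift along the tool's x, y, z in m, then the turn, a rotation vector about the tool's x, y, z in degrees, then the finger opening in m, from 0 to 0.0854. In form: [[x, y, z, wx, wy, wz, fingers], ...]. A call has 1 to 12 rows; each row shifts and turns the commanded pose from where the row before left it, along the tool's axes as they then stand; what a row does not reach is not made up. A row lasts 1/10 s, in which the tool goes at most 50 mm and 8.59 degrees, less where a joint would pass 70% of its speed; a pose out of reach is approached as far as the arm can. A call is refused whole if a number of a shift passes 0.05 or a number of a turn 8.59, either way. A call with a gripper value outside its range is refused whole. The fingers move at their own pace and stop on an object; the grip force is fixed at half the most. Time passes only in rows, so rows that do not move let the fingers close. It gives the time, the measured TCP pose, the force, the opening and the grip force at its end, in the units of the state.
- arm.read_state(): the state, without advancing time (a new reading comes with each control period).
- arm.get_image(name): name is "side" or "top" or "wrist"; returns a dict with "image" (480x640x3 uint8, red, green, blue), "fx", "fy", "cx", "cy" (pixels), "xyz" and "rotation" of the camera in the world. Camera axes: x right, y down, z forward; pixel columns grow to the right and rows downward; lengths in mm; the calibration is good to about 2 mm. A picture is of the moment at which its call begins. There is no depth.
- arm.job_done(): hands the job in; it is judged then, once.
The state is a dict: "clock": time; "joints": joint angles; "joint_vel": joint speeds; "joint_efforts": joint torques, N m; "position": TCP position; "ee_rot": TCP orientation; "contact_force": force on the tool from outside, world axes, zero at the start; "wrist_torque": the same for the moment, N m; "gripper_width": finger opening in mm; "grasp_force": force on a finger pad.
Only numpy, scipy, OpenCV 4.12 (cv2) and the standard library are available. Lean on these libraries where they do the work, as an engineer would, in place of code of your own. Each camera call takes 0.05 s, during which the arm holds its last target. There are 200 camera calls.

TASK

Sort the four loose things into their grey trays: lay the longer spanner in the long tray and the shorter spanner in the shorter tray, lay the small roll of black tape flat in the round dish, and set the carton of nails down in the square bin. Each thing must end lying flat, the same way up as it lies now, on the floor of its own tray, wholly inside the walls and let go. Leave the glue bottle and the yellow tape measure standing where they are.

Things in the scene. Friction and masses are not known exactly. Their poses are not given: they have to be found in the camera images.
- spanner_13: The longer steel combination spanner, 160 mm long, lying flat on the plywood board (its top is at z = 0.012 m), 9 mm thick. Origin at the centre of its underside; y along its length (+y to the ring end, -y to the open jaw), x across it, z up. The flat shank between the ends is 14 mm wide; the ends are 28 mm wide.
- spanner_10: The shorter steel combination spanner, 130 mm long, lying flat on the board, 8 mm thick. Origin at the centre of its underside; y along its length (+y to the ring end), x across it, z up. Shank 12 mm wide, ends 24 mm wide.
- black_tape: Small roll of black tape lying flat, 57 mm in diameter (its outline reaches -27 to +29 mm along x and -28 to +28 mm along y), 19 mm high. Treat as solid. Origin at the centre of its underside; z up. Not the larger cream roll at the back.
- nail_box: Brown carton of nails standing flat, closed and rigid: 50 mm along its x (-24 to +26 mm), 76 mm along its y, 46 mm high. Origin at the centre of its underside; z up.
- long_tray: The longer of two shallow rectangular trays: outside 90 mm (x) by 190 mm (y), 16 mm high; inside 84 by 184 mm, 12 mm deep. Grey plastic, fixed in place on the 12 mm plywood board; walls 3 mm thick, floor 4 mm thick. Origin at the centre of its underside, on the board; z up, y along its length.
- short_tray: The shorter of two shallow rectangular trays: outside 90 mm (x) by 158 mm (y), 16 mm high; inside 84 by 152 mm, 12 mm deep. Grey plastic, fixed in place on the 12 mm plywood board; walls 3 mm thick, floor 4 mm thick. Origin at the centre of its underside, on the board; z up, y along its length.
- round_dish: Shallow round dish, outside 130 mm in diameter, 16 mm high; inside 124 mm in diameter, 12 mm deep. Grey plastic, fixed in place on the 12 mm plywood board; walls 3 mm thick, floor 4 mm thick. Origin at the centre of its underside, on the board; z up.
- square_bin: Square bin with higher walls: outside 130 by 130 mm, 30 mm high; inside 124 by 124 mm, 26 mm deep. Grey plastic, fixed in place on the 12 mm plywood board; walls 3 mm thick, floor 4 mm thick. Origin at the centre of its underside, on the board; z up, x and y square to its walls.
- glue_bottle: Bystander: loose upright round squeeze bottle of wood glue, 62 mm in diameter, 167 mm high, with a pointed cap. Origin at the centre of its underside; z up. Must not be shifted or tipped.
- tape_measure: Bystander: loose steel rule in a yellow case, standing on edge, 36 mm (x) by 78 mm (y), 64 mm high. Origin at the centre of its underside; z up. Must not be shifted or tipped.

How it is judged (in metres and radians):
At the end, for the whole second after the job is handed in: Each thing rests flat (within 0.07 rad, same way up) on its own tray's floor, origin under 9 mm above the tray's underside; centres within 34 mm (spanners), 38 mm (black roll) and 50 mm (carton) of the tray's centre; all let go and still (under 20 mm/s, 0.2 rad/s) (horizontal distance between spanner_13 and long_tray below 0.034 m and z of spanner_13 in the frame of long_tray between 0 and 0.009 m and angle between the z axis of spanner_13 and the z axis of long_tray, either way round below 0.07 rad and linear speed of each of spanner_13, spanner_10, black_tape, nail_box below 0.02 m/s and angular speed of each of spanner_13, spanner_10, black_tape, nail_box below 0.2 rad/s and horizontal distance between spanner_10 and short_tray below 0.034 m and z of spanner_10 in the frame of short_tray between 0 and 0.009 m and angle between the z axis of spanner_10 and the z axis of short_tray, either way round below 0.07 rad and horizontal distance between black_tape and round_dish below 0.038 m and z of black_tape in the frame of round_dish between 0 and 0.009 m and angle between the z axis of black_tape and the z axis of round_dish, either way round below 0.07 rad and horizontal distance between nail_box and square_bin below 0.05 m and z of nail_box in the frame of square_bin between 0 and 0.009 m and angle between the z axis of nail_box and the z axis of square_bin, either way round below 0.07 rad); the robot touches nothing.
It fails at once if the glue bottle is shifted more than 30 mm or tipped over (distance of glue_bottle from where it was at the start of the episode above 0.03 m or angle between glue_bottle's own z axis and vertical above 0.35 rad).
It fails at once if the tape measure is shifted more than 30 mm or tipped over (distance of tape_measure from where it was at the start of the episode above 0.03 m or angle between tape_measure's own z axis and vertical above 0.35 rad).
It also fails if it takes over 112 s, if anything falls off the work surface, if the arm or the gripper's body presses on something with over 40 N, if the wrist force passes 120 N, or if a joint passes its speed limit or range.

## Working session

There is one attempt and no reset: what is moved stays moved. The work goes in short steps, Python scripts to look and compute and a shell command to move; the robot and the scene stay as the last step left them, time stands still between calls to the robot, and variables do not carry over. Pictures are saved under pics/ and viewed, at most 17 in all, crops included, and the job is handed in when it is done.

```bash
mkdir -p pics; ls; cat > h.py <<'E'
import numpy as np, cv2, json
from bench import arm
from scipy.spatial.transform import Rotation as R
def snap(name,fn):
    d=arm.get_image(name); cv2.imwrite(f'pics/{fn}.png',cv2.cvtColor(d['image'],cv2.COLOR_RGB2BGR))
    json.dump({k:np.asarray(v).tolist() for k,v in d.items() if k!='image'},open(f'pics/{fn}.json','w')); return d
def cam(fn):
    d=json.load(open(f'pics/{fn}.json')); r=np.array(d['rotation'],float)
    d['R']=r if r.shape==(3,3) else R.from_quat(r).as_matrix(); return d
def px(fn,u,v,z):
    d=cam(fn); ray=d['R']@[(u-d['cx'])/d['fx'],(v-d['cy'])/d['fy'],1]; c=np.array(d['xyz'])
    return (c+ray*(z-c[2])/ray[2]).round(1)
E
python3 - <<'E'
from h import *
for n in('top','side'):
    d=snap(n,n+'0'); print(n,d['fx'],d['cx'],d['cy'],d['xyz'],d['rotation'])
print(arm.read_state())
E
```

```text
pics
top 521.5955969511799 318.38158095155444 232.21863162429943 [ 359.5453101   -12.89931708 1194.29543373] [ 0.71277104 -0.69842761  0.03064954 -0.05671793]
side 465.7571439353701 320.73433329799786 245.46981567742682 [ -45.0344291   247.4266384  1035.24736345] [-0.53424508  0.80170131 -0.22030994  0.15271127]
{'clock': 0.1, 'joints': array([-1.02238823e+00,  3.85474569e-01,  6.78071956e-03, -4.11634655e-04,
       -1.19399781e+00, -2.58580202e-01]), 'joint_vel': array([ 2.04552153e-03, -2.19323001e-06,  3.78369261e-03,  1.22659666e-04,
       -1.94312336e-04,  7.06013839e-04]), 'joint_efforts': array([-5.24643292e-04, -3.93319309e+01,  1.88930243e+01,  4.19788510e+00,
       -2.60148910e-03,  7.99764308e-06]), 'position': array([ 178.48874895, -598.48907283,  255.34459796]), 'ee_rot': array([-1.44332095e-01,  9.89528833e-01,  9.46677900e-04, -1.96142646e-04]), 'contact_force': array([ 0.18262047, -0.51039585,  0.63441198]), 'wrist_torque': array([ 0.02425958,  0.00494999, -0.01793041]), 'grasp_force': 0.0, 'gripper_width': 85.22746086461896}
```

View pics/top0.png

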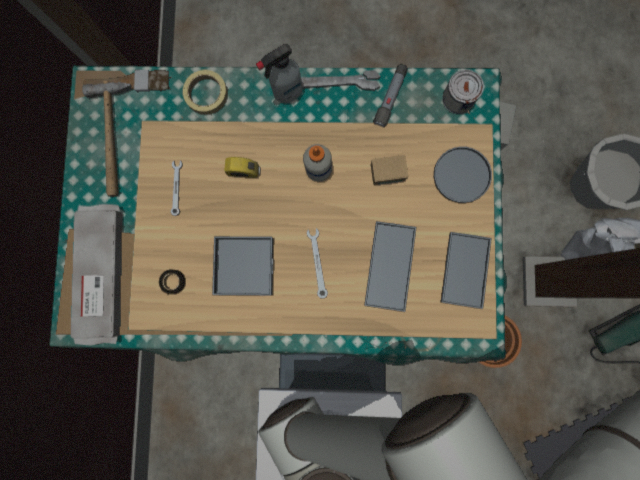

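View pics/side0.png

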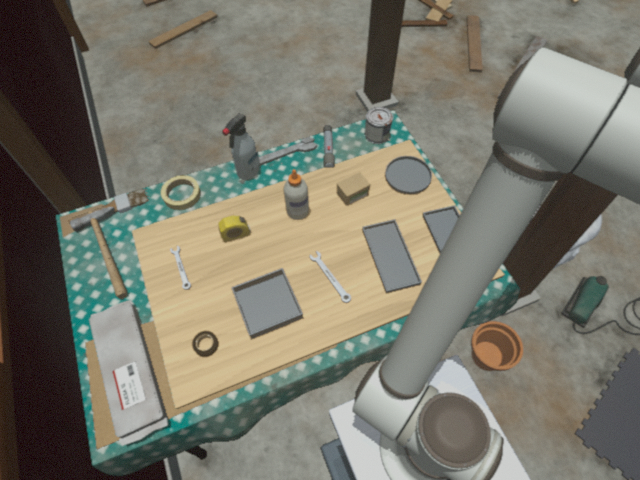

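The top view shows spanner_13 around (317,264), spanner_10 around (176,188), the black roll at (172,281), the carton at (389,169), and the long tray, short tray, dish and bin at (391,266), (466,270), (462,175) and (244,266). The bottle stands at (318,163) and the measure at (241,167). The side view agrees. I'll enlarge these for measuring.

```bash
python3 - <<'E'
import cv2, numpy as np
im=cv2.imread('pics/top0.png')
def t(x,y,w=80,h=60,s=5):
    c=cv2.resize(im[y:y+h,x:x+w],None,fx=s,fy=s,interpolation=cv2.INTER_CUBIC)
    for k in range(10,w,10): cv2.putText(c,str(x+k),(k*s-10,8),0,.3,(0,0,255),1);cv2.line(c,(k*s,10),(k*s,14),(0,0,255),1)
    for k in range(10,h,10): cv2.putText(c,str(y+k),(0,k*s+3),0,.3,(0,0,255),1);cv2.line(c,(20,k*s),(24,k*s),(0,0,255),1)
    return c
T=np.vstack([np.hstack([t(280,228,80,75,4),t(137,152,80,75,4)]),np.hstack([t(132,250,80,60,4),t(350,140,80,60,4)])])
cv2.imwrite('pics/m1.png',T); print(T.shape)
cv2.imwrite('pics/m2.png',t(350,140,150,180,3)); cv2.imwrite('pics/m3.png',t(200,130,160,175,3))
E
```

```text
(540, 640, 3)
```

View pics/m1.png

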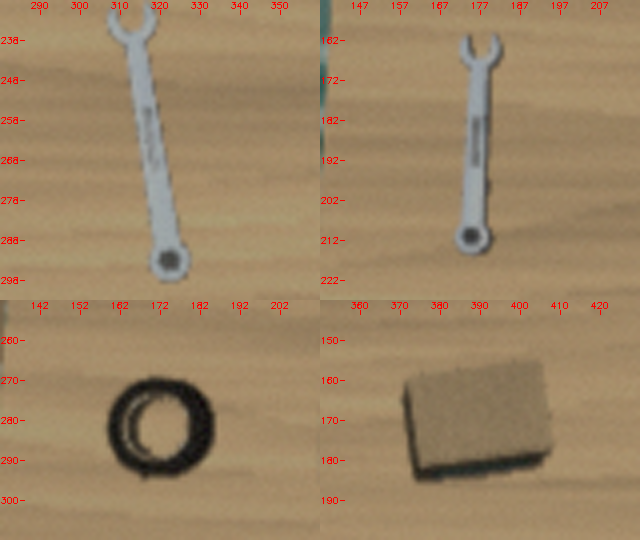

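View pics/m2.png

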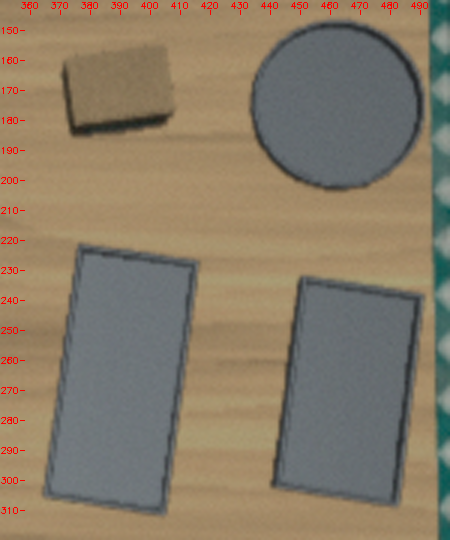

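View pics/m3.png

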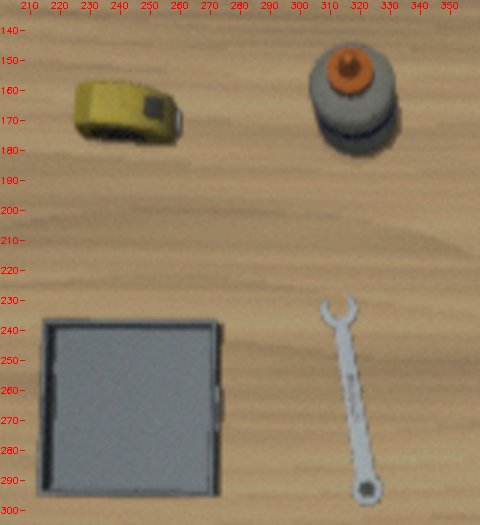

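The crops give these pixels:
- **spanner_13:** ends (313,229.5) and (322.5,298).
- **spanner_10:** ends (177.3,160.9) and (175,215.2).
- **Black roll:** centre (172.2,281.7).
- **Carton top corners:** (371.2,160.5), (405,155), (407.8,177.5), (374,182).
- **Tray corners:** entered in the script below.

```bash
cat >> h.py <<'E'
def to(x,y,z,yaw,q=None):
    """yaw: world angle (deg) of the line the fingers close along. Prints turn about tool z, then shift in the turned tool axes"""
    s=arm.read_state(); r=R.from_quat(s['ee_rot']); M=r.as_matrix()
    cur=np.degrees(np.arctan2(M[1,1],M[0,1])); d=(yaw-cur+90)%180-90   # world yaw change
    tgt=R.from_matrix(np.column_stack([[-np.cos(a:=np.radians(cur+d)-np.pi/2)*-1,np.sin(a),0],[np.cos(np.radians(cur+d)),np.sin(np.radians(cur+d)),0],[0,0,0]])) if 0 else None
    a=np.radians(cur+d); Y=np.array([np.cos(a),np.sin(a),0]); Z=np.array([0,0,-1.]); X=np.cross(Y,Z)
    T=np.column_stack([X,Y,Z]); rv=np.degrees((r.inv()*R.from_matrix(T)).as_rotvec())
    sh=T.T@(np.array([x,y,z])-s['position'])
    print('at',s['position'].round(1),'yaw',round(cur,1),'turn',rv.round(2),'j6',round(float(s['joints'][5]),2),'shift(mm)',sh.round(1),'t',s['clock'],'w',round(s['gripper_width'],1),'g',round(s['grasp_force'],1),'F',s['contact_force'].round(1))
E
sed -i '/if 0 else None/d' h.py
python3 - <<'E'
from h import *
P=lambda u,v,z:px('top0',u,v,z)[:2]
def ang(a,b): return np.degrees(np.arctan2(*(b-a)[::-1])).round(1)
for n,j,r,z in(('s13',(313,229.5),(322.5,298.2),19),('s10',(177.3,160.9),(175,215.2),18)):
    a,b=P(*j,z),P(*r,z); print(n,(a+b)/2,'len',np.linalg.norm(b-a).round(),'y axis ang',ang(a,b))
print('tape',P(172.2,281.7,28),'dish',P(462.5,175.3,27))
def quad(n,c,z):
    c=[P(*p,z) for p in c]; print(n,np.mean(c,0).round(1),'e01',ang(c[0],c[1]),ang(c[3],c[2]),'e03',ang(c[0],c[3]),ang(c[1],c[2]),[np.linalg.norm(c[i]-c[i-1]).round() for i in range(4)])
quad('box',[(371.2,160.5),(405,155),(407.8,177.5),(374,182)],58)
quad('long',[(376.7,221.3),(416.3,227.3),(405,311.7),(364.7,305.3)],28)
quad('short',[(450.7,232.3),(491.3,238.7),(482.7,308.7),(440.7,302.3)],28)
quad('bin',[(214,236.3),(274,236.3),(272.7,295.3),(212.7,295.3)],42)
print('bottle top',P(318,153,160),'measure',P(241,167,64), 'box side',)
to(400,0,255,0)
E
```

```text
s13 [433.95  32.1 ] len 157.0 y axis ang -170.8
s10 [603.1  364.85] len 128.0 y axis ang -179.2
tape [385.9 358.5] dish [ 640.  -291.8]
box [ 645.2 -124. ] e01 -79.8 -81.5 e03 -172.3 -173.0 [np.float64(49.0), np.float64(76.0), np.float64(51.0), np.float64(75.0)]
long [ 431.3 -130.9] e01 -97.8 -97.6 e03 172.5 172.5 [np.float64(190.0), np.float64(89.0), np.float64(189.0), np.float64(89.0)]
short [ 425.4 -297.6] e01 -98.1 -97.4 e03 171.5 172.1 [np.float64(157.0), np.float64(90.0), np.float64(156.0), np.float64(92.0)]
bin [424.6 196.5] e01 -88.9 -88.8 e03 -178.5 -179.4 [np.float64(131.0), np.float64(135.0), np.float64(131.0), np.float64(133.0)]
bottle top [650.4  31.2] measure [643.2 206.5] box side
at [ 178.5 -598.5  255.3] yaw 106.6 turn [ 1.00e-01  7.00e-02 -7.34e+01] j6 -0.26 shift(mm) [-5.985e+02 -2.215e+02  3.000e-01] t 0.1 w 85.2 g 0.0 F [ 0.2 -0.5  0.6]
```

```bash
python3 -c "
from h import *
to(434,32,150,99.2)"
```

```text
at [ 178.5 -598.5  255.3] yaw 106.6 turn [ 0.11 -0.01  7.4 ] j6 -0.26 shift(mm) [-353.   581.5  105.3] t 0.1 w 85.2 g 0.0 F [ 0.2 -0.5  0.6]
```

```bash
python3 -m pendant '[[0,0,0,0,0,7.4,0.05],[-0.02,0.033,0,0,0,0,0.05],[-0.02,0.033,0,0,0,0,0.05],[-0.02,0.033,0,0,0,0,0.05],[-0.02,0.033,0,0,0,0,0.05],[-0.02,0.033,0,0,0,0,0.05],[-0.02,0.033,0,0,0,0,0.05],[-0.02,0.033,0,0,0,0,0.05],[-0.02,0.033,0,0,0,0,0.05],[-0.02,0.033,0.01,0,0,0,0.05],[-0.02,0.033,0.01,0,0,0,0.05],[-0.02,0.033,0.01,0,0,0,0.05]]'
python3 -m pendant '[[-0.02,0.033,0.01,0,0,0,0.05],[-0.02,0.033,0.01,0,0,0,0.05],[-0.02,0.033,0.01,0,0,0,0.04],[-0.02,0.033,0.01,0,0,0,0.04],[-0.02,0.033,0.01,0,0,0,0.04],[-0.02,0.033,0.01,0,0,0,0.04],[-0.013,0.02,0.01,0,0,0,0.04],[0,0,0,0,0,0,0.04],[0,0,0,0,0,0,0.04]]'; python3 -c "
from h import *
to(434,32,39,99.2)
snap('wrist','w1')"
```

```text
clock: 1.3
position: [337.8, -203.8, 226.0]
ee_rot: [-0.08, 0.997, 0.0, 0.0]
contact_force: [0.8, -0.6, -0.0]
gripper_width: 50.0
grasp_force: 0.0
clock: 2.2
position: [433.6, 31.1, 155.8]
ee_rot: [-0.081, 0.997, -0.0, -0.001]
contact_force: [-0.1, -0.2, 0.1]
gripper_width: 40.0
grasp_force: 0.0
at [433.6  31.1 155.8] yaw 99.3 turn [-0.02 -0.11  0.05] j6 -1.86 shift(mm) [ -0.5   0.8 116.8] t 2.2 w 40.0 g 0.0 F [-0.1 -0.2  0.1]
```

View pics/w1.png

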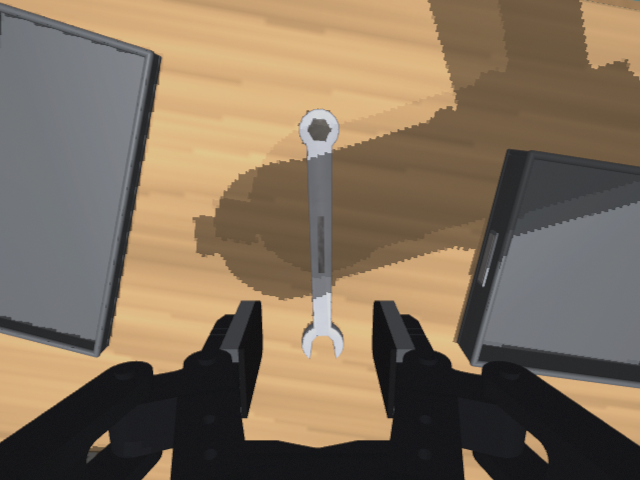

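The wrist view shows the spanner (ring at (319,128), jaw at (321,340)) centred between the fingers and parallel to them, so I can descend and close.

```bash
python3 -m pendant '[[0,0,0.03,0,0,0,0.04],[0,0,0.03,0,0,0,0.04],[0,0,0.03,0,0,0,0.04],[0,0,0.015,0,0,0,0.04],[0,0,0.01,0,0,0,0.04],[0,0,0,0,0,0,0.04],[0,0,0,0,0,0,0],[0,0,0,0,0,0,0],[0,0,0,0,0,0,0],[0,0,0,0,0,0,0],[0,0,0,0,0,0,0]]'
```

```text
clock: 3.35
position: [434.9, 31.3, 42.5]
ee_rot: [-0.081, 0.997, 0.0, 0.001]
contact_force: [-0.8, -0.5, 6.3]
gripper_width: 10.4
grasp_force: 58.9
```

```bash
python3 -m pendant '[[0,0,0,0,0,0,0.03],[0,0,0,0,0,0,0.03],[0,0,0.002,0,0,0,0.03],[0,0,0.002,0,0,0,0.03],[0,0,0,0,0,0,0.03],[0,0,0,0,0,0,0.03]]';python3 -m pendant '[[0,0,0,0,0,0,0],[0,0,0,0,0,0,0],[0,0,0,0,0,0,0],[0,0,0,0,0,0,0],[0,0,0,0,0,0,0]]'
```

```text
clock: 3.95
position: [434.0, 31.0, 37.1]
ee_rot: [-0.08, 0.997, -0.0, -0.0]
contact_force: [-0.1, 0.2, 0.6]
gripper_width: 30.1
grasp_force: 0.0
clock: 4.45
position: [434.3, 31.2, 37.6]
ee_rot: [-0.08, 0.997, 0.0, 0.0]
contact_force: [-0.5, -0.3, 5.9]
gripper_width: 11.4
grasp_force: 59.4
```

```bash
python3 -m pendant '[[0,0,-0.01,0,0,0,0],[0,0,-0.02,0,0,0,0],[0,0,-0.03,0,0,0,0],[0,0,0,0,0,8.3,0],[0,0,0,0,0,8.3,0],[0,0,0,0,0,0,0],[0,0,0,0,0,0,0]]'; python3 -c "
from h import *
to(431,-131,43,82.5)"
```

```text
clock: 5.15
position: [433.8, 30.9, 97.3]
ee_rot: [0.063, 0.998, -0.0, -0.0]
contact_force: [0.4, -0.4, -1.5]
gripper_width: 11.3
grasp_force: 58.9
at [433.8  30.9  97.3] yaw 82.8 turn [-0.01 -0.03  0.26] j6 -2.14 shift(mm) [ -18.3 -160.9   54.3] t 5.15 w 11.3 g 58.9 F [ 0.4 -0.4 -1.5]
```

```bash
python3 -m pendant '[[-0.002,-0.02,0,0,0,0,0],[-0.004,-0.035,0,0,0,0,0],[-0.004,-0.035,0,0,0,0,0],[-0.004,-0.035,0,0,0,0,0],[-0.004,-0.036,0,0,0,0,0],[0,0,0,0,0,0,0],[0,0,0.02,0,0,0,0],[0,0,0.02,0,0,0,0],[0,0,0.008,0,0,0,0],[0,0,0,0,0,0,0],[0,0,0,0,0,0,0]]'; python3 -c "
from h import *
to(431,-131,42.5,82.5)
snap('wrist','w2')"
```

```text
clock: 6.25
position: [431.7, -130.6, 49.6]
ee_rot: [0.064, 0.998, -0.0, 0.0]
contact_force: [-0.1, 0.2, -0.8]
gripper_width: 11.5
grasp_force: 59.1
at [ 431.7 -130.6   49.6] yaw 82.7 turn [-0.01  0.02  0.19] j6 -1.77 shift(mm) [ 0.7 -0.5  7.1] t 6.25 w 11.5 g 59.1 F [-0.1  0.2 -0.8]
```

View pics/w2.png

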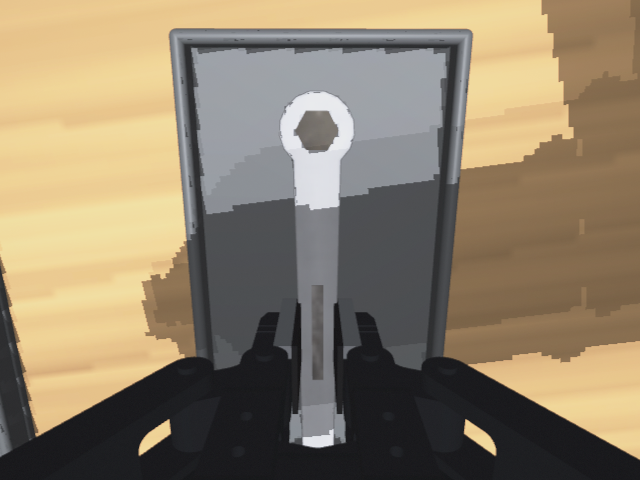

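The spanner is centred and aligned in the long tray, with its ring at (317,130) and the tray walls at 180 and 462. I'll lower it and let go.

```bash
python3 -m pendant '[[0,0,0.004,0,0,0,0],[0,0,0.003,0,0,0,0],[0,0,0,0,0,0,0],[0,0,0,0,0,0,0.035],[0,0,0,0,0,0,0.035],[0,0,0,0,0,0,0.035],[0,0,-0.02,0,0,0,0.035],[0,0,-0.04,0,0,0,0.035],[0,0,-0.04,0,0,0,0.035],[0,0,-0.03,0,0,0,0.035],[0,0,-0.03,0,0,0,0.035],[0,0,0,0,0,0,0.035]]'; python3 -c "
from h import *
snap('wrist','w3')
to(645,-124,150,8);to(640,-292,150,8)"
```

```text
clock: 7.5
position: [433.8, -131.1, 206.8]
ee_rot: [0.064, 0.998, 0.0, 0.005]
contact_force: [0.0, -0.2, -0.1]
gripper_width: 34.9
grasp_force: 0.0
at [ 432.3 -130.9  204.5] yaw 82.6 turn [ 0.26  0.24 74.6 ] j6 -1.77 shift(mm) [-22.8 211.6  54.5] t 7.55 w 35.0 g 0.0 F [-1.1 -0.5  0.2]
at [ 432.3 -130.9  204.5] yaw 82.6 turn [ 0.26  0.24 74.6 ] j6 -1.77 shift(mm) [-188.4  183.2   54.5] t 7.55 w 35.0 g 0.0 F [-1.1 -0.5  0.2]
```

View pics/w3.png

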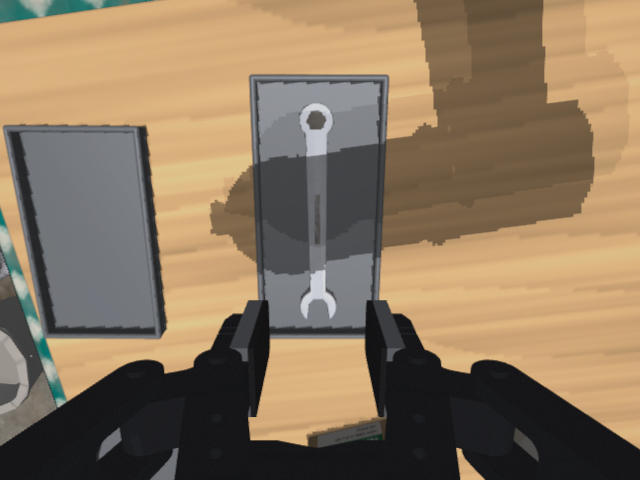

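The long spanner lies flat in its tray, from (316,104) to (318,320), well inside the walls. Next is spanner_10.

```bash
python3 -c "
from h import *
to(603,365,150,90.8)"
```

```text
at [ 432.3 -130.9  204.5] yaw 82.6 turn [ 0.03  0.33 -8.2 ] j6 -1.77 shift(mm) [-177.6  493.5   54.5] t 7.55 w 35.0 g 0.0 F [-1.1 -0.5  0.2]
```

```bash
python3 -m pendant '[[0,0,0,0,0.3,-8.2,0.035],[-0.006,0.025,0,0,0,0,0.035],[-0.012,0.035,0,0,0,0,0.035],[-0.012,0.035,0,0,0,0,0.035],[-0.012,0.035,0,0,0,0,0.035],[-0.012,0.035,0,0,0,0,0.035],[-0.012,0.035,0,0,0,0,0.035],[-0.012,0.035,0,0,0,0,0.035],[-0.012,0.035,0,0,0,0,0.035],[-0.012,0.035,0,0,0,0,0.035],[-0.012,0.035,0,0,0,0,0.035],[-0.012,0.035,0,0,0,0,0.035]]'
python3 -m pendant '[[-0.012,0.035,0.01,0,0,0,0.035],[-0.014,0.035,0.01,0,0,0,0.035],[-0.014,0.03,0.01,0,0,0,0.035],[-0.012,0.02,0.01,0,0,0,0.035],[-0.002,0,0.015,0,0,0,0.035],[0,0,0,0,0,0,0.035],[0,0,0,0,0,0,0.035]]'; python3 -c "
from h import *
snap('wrist','w4')
to(603,365,37,90.8)"
```

```text
clock: 8.75
position: [551.6, 246.9, 200.0]
ee_rot: [-0.007, 1.0, -0.001, -0.004]
contact_force: [0.7, -0.4, -0.2]
gripper_width: 35.2
grasp_force: 0.0
clock: 9.45
position: [603.4, 365.4, 145.3]
ee_rot: [-0.007, 1.0, -0.001, -0.004]
contact_force: [-0.0, -0.7, 0.6]
gripper_width: 35.0
grasp_force: 0.0
at [603.9 365.6 146.6] yaw 90.8 turn [-0.02 -0.32 -0.03] j6 -2.33 shift(mm) [  0.9  -0.6 109.6] t 9.5 w 35.1 g 0.0 F [-1.   1.   0.2]
```

View pics/w4.png

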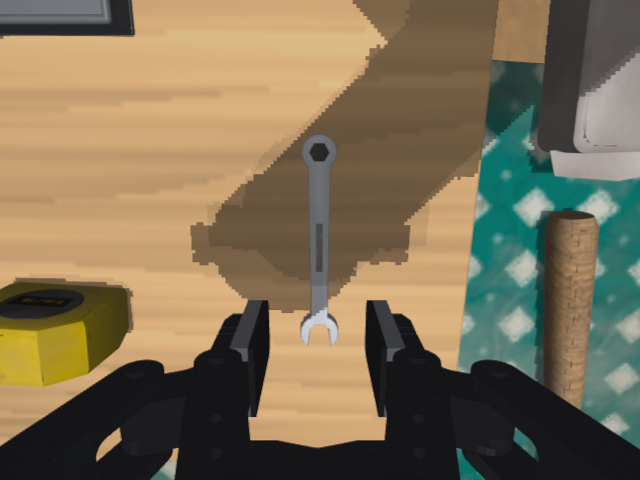

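The spanner, from ring (319,152) to jaw (319,335), is centred between the fingers (258 to 377) and clear of the yellow measure. I'll descend and grip.

```bash
python3 -m pendant '[[0,0,0.03,0,-0.3,0,0.035],[0,0,0.03,0,0,0,0.035],[0,0,0.03,0,0,0,0.035],[0,0,0.014,0,0,0,0.035],[0,0,0.006,0,0,0,0.03],[0,0,0,0,0,0,0.03],[0,0,0,0,0,0,0],[0,0,0,0,0,0,0],[0,0,0,0,0,0,0],[0,0,0,0,0,0,0],[0,0,0,0,0,0,0]]'
```

```text
clock: 10.6
position: [604.8, 367.3, 38.6]
ee_rot: [-0.007, 1.0, 0.001, 0.001]
contact_force: [-1.2, -0.8, 5.5]
gripper_width: 9.6
grasp_force: 59.9
```

```bash
python3 -m pendant '[[0,0,-0.01,0,0,0,0],[0,0,-0.03,0,0,0,0],[0,0,-0.04,0,0,0,0],[0.01,0,-0.01,0,0,0,0],[0.03,0,0,0,0,0,0],[0.03,0,0,0,0,0,0],[0.03,0,0,0,0,0,0],[0.03,0,0,0,0,8.5,0],[0,0,0,0,0,0,0]]'; python3 -c "
from h import *
to(425.4,-297.6,100,81.8)"
```

```text
clock: 11.5
position: [469.9, 363.7, 126.2]
ee_rot: [0.067, 0.998, -0.001, -0.002]
contact_force: [0.8, 0.6, -0.9]
gripper_width: 9.5
grasp_force: 59.0
at [469.9 363.7 126.2] yaw 82.3 turn [-0.11 -0.17  0.5 ] j6 -2.63 shift(mm) [ -50.2 -660.9   26.2] t 11.5 w 9.5 g 59.0 F [ 0.8  0.6 -0.9]
```

```bash
python3 -m pendant '[[-0.002,-0.02,0,0,0,0.5,0],[-0.003,-0.038,0,0,0,0,0],[-0.003,-0.038,0,0,0,0,0],[-0.003,-0.038,0,0,0,0,0],[-0.003,-0.038,0,0,0,0,0],[-0.003,-0.038,0,0,0,0,0],[-0.003,-0.038,0,0,0,0,0],[-0.003,-0.038,0,0,0,0,0],[-0.003,-0.038,0,0,0,0,0],[-0.003,-0.038,0,0,0,0,0],[-0.003,-0.038,0,0,0,0,0],[-0.003,-0.038,0,0,0,0,0]]'
python3 -m pendant '[[-0.003,-0.038,0,0,0,0,0],[-0.003,-0.038,0,0,0,0,0],[-0.003,-0.038,0,0,0,0,0],[-0.003,-0.038,0,0,0,0,0],[-0.003,-0.038,0,0,0,0,0],[-0.003,-0.03,0.02,0,0,0,0],[0,-0.003,0.02,0,0,0,0],[0,0,0.02,0,0,0,0],[0,0,0,0,0,0,0],[0,0,0,0,0,0,0]]'; python3 -c "
from h import *
snap('wrist','w5')
to(425.4,-297.6,43.5,81.8)"
```

```text
clock: 12.7
position: [446.1, -75.4, 126.5]
ee_rot: [0.071, 0.997, 0.0, 0.0]
contact_force: [0.7, -0.2, -0.5]
gripper_width: 9.3
grasp_force: 59.0
clock: 13.7
position: [432.3, -297.2, 66.3]
ee_rot: [0.071, 0.997, 0.0, -0.0]
contact_force: [-0.2, -0.1, -1.2]
gripper_width: 9.6
grasp_force: 59.1
at [ 432.9 -297.2   67. ] yaw 81.9 turn [-0.01  0.06  0.06] j6 -1.42 shift(mm) [ 7.4 -1.4 23.5] t 13.75 w 9.4 g 59.1 F [-0.3 -0.1 -0.8]
```

View pics/w5.png

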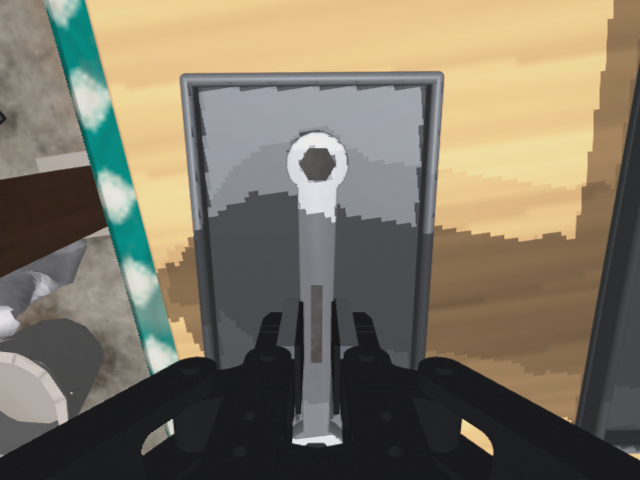

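The spanner hangs centred across the short tray (walls 190 to 435, ring at 317) but 7 mm too far along. I'll correct that, lower and release.

```bash
python3 -m pendant '[[0.008,0,0.01,0,0,0,0],[0,0,0.009,0,0,0,0],[0,0,0.004,0,0,0,0],[0,0,0,0,0,0,0],[0,0,0,0,0,0,0.035],[0,0,0,0,0,0,0.035],[0,0,0,0,0,0,0.035],[0,0,-0.02,0,0,0,0.035],[0,0,-0.04,0,0,0,0.08],[0,0,-0.04,0,0,0,0.08],[0,0,-0.03,0,0,0,0.08],[0,0,-0.02,0,0,0,0.08]]'; python3 -c "
from h import *
to(645,-124,150,8)"
```

```text
clock: 14.95
position: [425.2, -296.3, 196.5]
ee_rot: [0.071, 0.997, -0.001, 0.002]
contact_force: [1.3, 0.1, 0.1]
gripper_width: 80.1
grasp_force: 0.0
at [ 425.2 -296.3  196.5] yaw 81.8 turn [ 0.13  0.26 73.82] j6 -1.42 shift(mm) [140.1 241.7  46.5] t 14.95 w 80.1 g 0.0 F [1.3 0.1 0.1]
```

```bash
python3 -m pendant '[[0,0,0,0,0,-8.2,0.085],[0,0,0,0,0,-8.2,0.085],[0,0,0,0,0,-8.2,0.085],[0,0,0,0,0,-8.2,0.085],[0,0,0,0,0,-8.2,0.085],[0,0,0,0,0,-8.2,0.085],[0,0,0,0,0,-8.2,0.085],[0,0,0,0,0,-8.2,0.085],[0,0,0,0,0,-8.2,0.085],[0,0,0,0,0,-8.2,0.085],[0,0,0,0,0,-8.2,0.085],[0,0,0,0,0,-8.2,0.085]]'
python3 -m pendant '[[0,0,0,0,0,-8,0.085],[-0.01,-0.02,0,0,0,0,0.085],[-0.02,-0.034,0,0,0,0,0.085],[-0.02,-0.034,0,0,0,0,0.085],[-0.02,-0.034,0.01,0,0,0,0.085],[-0.02,-0.034,0.01,0,0,0,0.085],[-0.02,-0.034,0.01,0,0,0,0.085],[-0.02,-0.034,0.01,0,0,0,0.085],[-0.01,-0.018,0.006,0,0,0,0.085],[0,0,0,0,0,0,0.085],[0,0,0,0,0,0,0.085]]'; python3 -c "
from h import *
snap('wrist','w6')
to(645,-124,45,8)"
```

```text
clock: 16.15
position: [424.3, -295.9, 193.6]
ee_rot: [0.71, -0.704, 0.0, -0.0]
contact_force: [0.1, -0.0, 0.3]
gripper_width: 85.0
grasp_force: 0.0
clock: 17.25
position: [643.7, -122.6, 147.0]
ee_rot: [0.756, -0.655, -0.0, 0.0]
contact_force: [-0.2, -0.0, 0.1]
gripper_width: 84.6
grasp_force: 0.0
at [ 643.4 -123.1  147.5] yaw -171.8 turn [0.02 0.02 0.19] j6 0.09 shift(mm) [  1.1  -1.4 102.5] t 17.3 w 84.8 g 0.0 F [-0.8 -0.4  1.5]
```

View pics/w6.png

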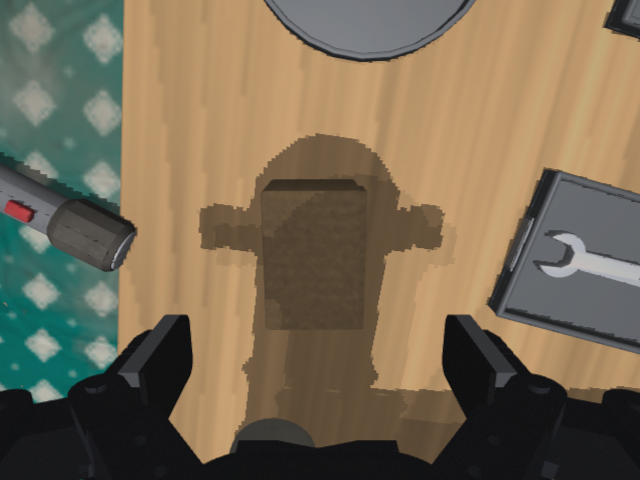

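The carton, (263..365, 180..328), is centred between the fingers and square to them, and the torch at (130,245) is clear of the left finger. I'll descend and grip.

```bash
python3 -m pendant '[[0,0,0.03,0,0,0,0.085],[0,0,0.03,0,0,0,0.085],[0,0,0.03,0,0,0,0.085],[0,0,0.012,0,0,0,0.085],[0,0,0,0,0,0,0.085],[0,0,0,0,0,0,0.03],[0,0,0,0,0,0,0.03],[0,0,0,0,0,0,0.03],[0,0,0,0,0,0,0.03],[0,0,0,0,0,0,0.03],[0,0,0,0,0,0,0.03]]'; python3 -m pendant '[[0,0,-0.01,0,0,0,0.03],[0,0,-0.03,0,0,0,0.03],[0,0,-0.04,0,0,0,0.03],[0,0,0,0,0,0,0.03]]';python3 -c "
from h import *
to(425,-50,120,1);to(424.6,196.5,120,1)"
```

```text
clock: 18.4
position: [645.5, -122.8, 47.7]
ee_rot: [0.756, -0.654, 0.002, -0.001]
contact_force: [0.6, 0.1, 7.4]
gripper_width: 49.2
grasp_force: 63.6
clock: 18.8
position: [647.1, -123.1, 131.8]
ee_rot: [0.756, -0.654, 0.004, -0.003]
contact_force: [0.7, 0.8, -1.7]
gripper_width: 49.2
grasp_force: 63.1
at [ 647.1 -123.1  131.8] yaw -171.7 turn [-0.64 -0.09  7.27] j6 0.09 shift(mm) [-76.9 220.8  11.8] t 18.8 w 49.2 g 63.1 F [ 0.7  0.8 -1.7]
at [ 647.1 -123.1  131.8] yaw -171.7 turn [-0.64 -0.09  7.27] j6 0.09 shift(mm) [-323.4  216.9   11.8] t 18.8 w 49.2 g 63.1 F [ 0.7  0.8 -1.7]
```

```bash
python3 -m pendant '[[0,0.01,0,0,0,7.3,0.03],[-0.003,0.03,0,0,0,0,0.03],[-0.01,0.035,0,0,0,0,0.03],[-0.01,0.035,0,0,0,0,0.03],[-0.01,0.035,0,0,0,0,0.03],[-0.02,0.03,0,0,0,0,0.03],[-0.034,0.02,0,0,0,0,0.03],[-0.036,0.02,0,0,0,0,0.03],[-0.036,0.002,0,0,0,0,0.03],[-0.036,0,0,0,0,0,0.03],[-0.036,0,0,0,0,0,0.03],[-0.036,0,0,0,0,0,0.03]]'
python3 -m pendant '[[-0.036,0,0,0,0,0,0.03],[-0.02,0,0.005,0,0,0,0.03],[0,0,0.02,0,0,0,0.03],[0,0,0.02,0,0,0,0.03],[0,0,0,0,0,0,0.03],[0,0,0,0,0,0,0.03]]'; python3 -c "
from h import *
snap('wrist','w7')
to(424.6,196.5,52,1)"
```

```text
clock: 20.0
position: [421.8, 140.5, 125.3]
ee_rot: [0.713, -0.702, -0.0, 0.0]
contact_force: [0.8, -0.0, -2.3]
gripper_width: 49.2
grasp_force: 63.0
clock: 20.6
position: [421.6, 195.1, 80.4]
ee_rot: [0.713, -0.701, -0.0, 0.001]
contact_force: [1.0, 1.2, -1.7]
gripper_width: 49.2
grasp_force: 62.9
at [422.2 195.5  81. ] yaw -179.1 turn [-0.03  0.04 -0.09] j6 -0.77 shift(mm) [-0.9 -2.4 29. ] t 20.65 w 49.3 g 62.9 F [-0.7 -0.2 -2. ]
```

View pics/w7.png

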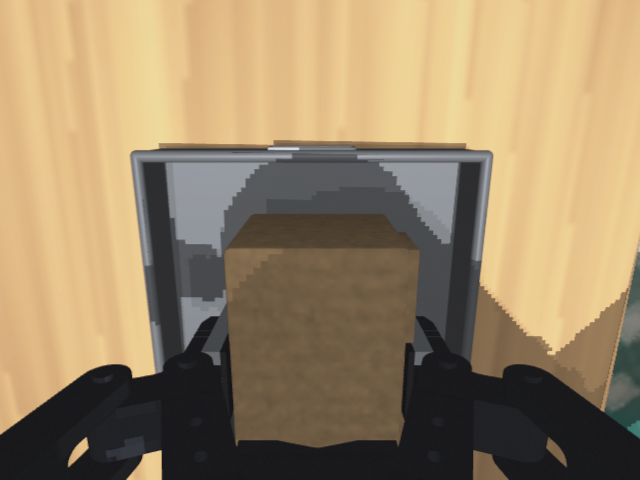

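The carton, (225..415), is centred over the bin (walls 140 to 485). I'll lower and release, then lift.

```bash
python3 -m pendant '[[0,-0.002,0.012,0,0,0,0.03],[0,0,0.01,0,0,0,0.03],[0,0,0.005,0,0,0,0.03],[0,0,0.001,0,0,0,0.03],[0,0,0,0,0,0,0.03],[0,0,0,0,0,0,0.065],[0,0,0,0,0,0,0.065],[0,0,0,0,0,0,0.065],[0,0,-0.02,0,0,0,0.065],[0,0,-0.04,0,0,0,0.065],[0,0,-0.04,0,0,0,0.085],[0,0,-0.01,0,0,0,0.085]]'; python3 -c "
from h import *
to(385.9,358.5,100,1)"
```

```text
clock: 21.85
position: [426.0, 197.1, 167.2]
ee_rot: [0.713, -0.701, 0.001, -0.005]
contact_force: [0.2, -0.0, 0.1]
gripper_width: 84.7
grasp_force: 0.0
at [426.  197.1 167.2] yaw -179.0 turn [-0.45  0.35 -0.03] j6 -0.77 shift(mm) [-162.1   37.3   67.2] t 21.85 w 84.7 g 0.0 F [ 0.2 -0.   0.1]
```

```bash
python3 -m pendant '[[-0.02,0.004,0,0,0,0,0.085],[-0.035,0.009,0,0,0,0,0.085],[-0.035,0.009,0,0,0,0,0.085],[-0.035,0.008,0,0,0,0,0.085],[-0.025,0.007,0.01,0,0,0,0.085],[-0.01,0,0.01,0,0,0,0.085],[0,0,0,0,0,0,0.085],[0,0,0,0,0,0,0.085]]'; python3 -c "
from h import *
snap('wrist','w8')
to(385.9,358.5,38,1)"
```

```text
clock: 22.65
position: [384.3, 353.8, 142.0]
ee_rot: [0.713, -0.702, 0.0, 0.001]
contact_force: [0.5, -0.7, -0.3]
gripper_width: 85.0
grasp_force: 0.0
at [384.6 353.8 142.4] yaw -179.2 turn [ 0.03 -0.03 -0.15] j6 -1.04 shift(mm) [ -4.7  -1.4 104.4] t 22.7 w 85.1 g 0.0 F [-0.   0.4 -0.3]
```

View pics/w8.png

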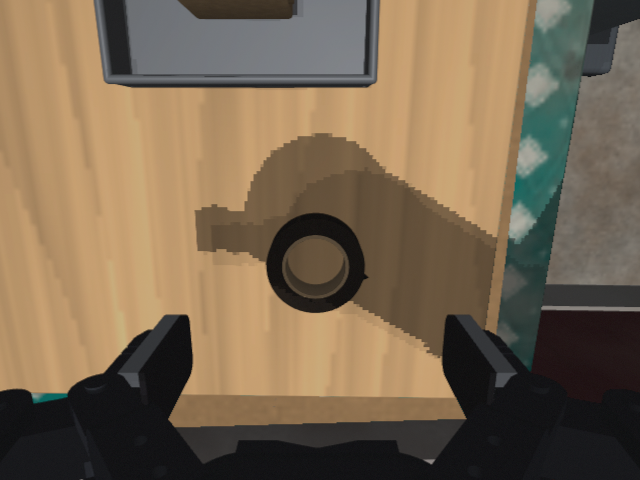

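The roll at (316,262) is centred between the fingers. I'll shift 5 mm, descend and grip.

```bash
python3 -m pendant '[[-0.005,-0.001,0.03,0,0,0,0.085],[0,0,0.03,0,0,0,0.085],[0,0,0.03,0,0,0,0.085],[0,0,0.012,0,0,0,0.085],[0,0,0,0,0,0,0.085],[0,0,0,0,0,0,0.03],[0,0,0,0,0,0,0.03],[0,0,0,0,0,0,0.03],[0,0,0,0,0,0,0.03],[0,0,0,0,0,0,0.03],[0,0,0,0,0,0,0.03]]'; python3 -m pendant '[[0,0,-0.01,0,0,0,0.03],[0,0,-0.03,0,0,0,0.03],[0,0,-0.04,0,0,0,0.03],[0,0,-0.03,0,0,0,0.03],[0,0,0,0,0,0,0.03]]';python3 -c "
from h import *
to(425,-292,120,1);to(640,-292,120,1)"
```

```text
clock: 23.8
position: [386.2, 360.9, 42.8]
ee_rot: [0.713, -0.701, -0.0, -0.002]
contact_force: [0.8, -1.2, 4.8]
gripper_width: 53.2
grasp_force: 62.4
clock: 24.3
position: [387.0, 362.4, 156.5]
ee_rot: [0.713, -0.701, -0.001, -0.006]
contact_force: [-0.1, 1.4, -0.4]
gripper_width: 53.1
grasp_force: 63.2
at [387.  362.4 156.5] yaw -179.0 turn [-0.4   0.58 -0.03] j6 -1.04 shift(mm) [655.  -26.6  36.5] t 24.3 w 53.1 g 63.2 F [-0.1  1.4 -0.4]
at [387.  362.4 156.5] yaw -179.0 turn [-0.4   0.58 -0.03] j6 -1.04 shift(mm) [ 658.7 -241.5   36.5] t 24.3 w 53.1 g 63.2 F [-0.1  1.4 -0.4]
```

```bash
python3 -m pendant '[[0.02,-0.002,0,0,0,0,0.03],[0.038,-0.004,0,0,0,0,0.03],[0.038,-0.004,0,0,0,0,0.03],[0.038,-0.004,0,0,0,0,0.03],[0.038,-0.004,0,0,0,0,0.03],[0.038,-0.004,0,0,0,0,0.03],[0.038,-0.004,0,0,0,0,0.03],[0.038,-0.004,0,0,0,0,0.03],[0.038,-0.004,0,0,0,0,0.03],[0.038,-0.004,0,0,0,0,0.03],[0.038,-0.004,0,0,0,0,0.03],[0.038,-0.004,0,0,0,0,0.03]]'
python3 -m pendant '[[0.038,-0.01,0,0,0,0,0.03],[0.038,-0.02,0,0,0,0,0.03],[0.034,-0.026,0,0,0,0,0.03],[0.034,-0.026,0,0,0,0,0.03],[0.03,-0.03,0,0,0,0,0.03],[0.03,-0.03,0,0,0,0,0.03],[0.016,-0.03,0.01,0,0,0,0.03],[0,-0.02,0.02,0,0,0,0.03],[0,0,0.03,0,0,0,0.03],[0,0,0,0,0,0,0.03],[0,0,0,0,0,0,0.03]]'; python3 -c "
from h import *
snap('wrist','w9')
to(640,-291.8,47.5,1)"
```

```text
clock: 25.5
position: [436.7, -79.4, 149.9]
ee_rot: [0.712, -0.702, -0.001, 0.0]
contact_force: [0.5, 0.2, -1.0]
gripper_width: 53.2
grasp_force: 63.2
clock: 26.6
position: [632.3, -294.4, 89.5]
ee_rot: [0.713, -0.702, -0.001, 0.001]
contact_force: [0.8, 0.5, -0.3]
gripper_width: 53.3
grasp_force: 63.2
at [ 633.4 -294.6   91.2] yaw -179.1 turn [-0.   -0.01 -0.08] j6 0.22 shift(mm) [-2.7 -6.7 43.7] t 26.65 w 53.0 g 63.2 F [-0.2 -0.7 -0.6]
```

View pics/w9.png

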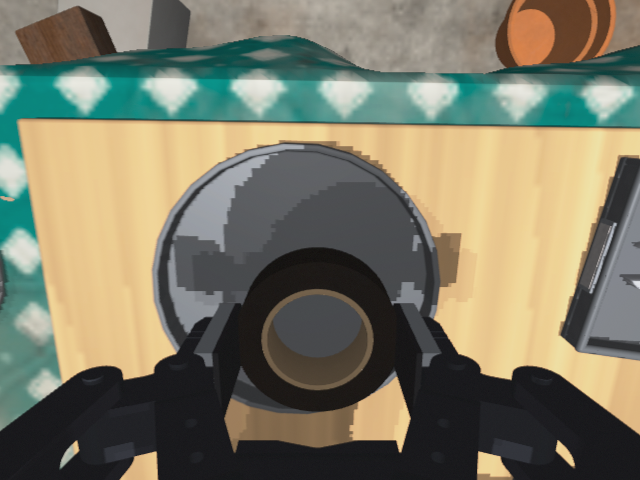

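The roll is level and held over the dish, about 7 mm off centre, so I'll correct that, lower and release.

```bash
python3 -m pendant '[[-0.003,-0.007,0.01,0,0,0,0.03],[0,0,0.02,0,0,0,0.03],[0,0,0.01,0,0,0,0.03],[0,0,0.002,0,0,0,0.03],[0,0,0,0,0,0,0.03],[0,0,0,0,0,0,0.03]]'; python3 -c "
from h import *
to(640,-291.8,47,1)"
```

```text
clock: 27.25
position: [641.3, -291.3, 49.4]
ee_rot: [0.713, -0.701, 0.001, -0.001]
contact_force: [0.2, -0.4, -0.4]
gripper_width: 53.0
grasp_force: 63.2
at [ 641.3 -291.3   49.4] yaw -179.1 turn [-0.1  -0.02 -0.08] j6 0.21 shift(mm) [0.5 1.3 2.4] t 27.25 w 53.0 g 63.2 F [ 0.2 -0.4 -0.4]
```

```bash
python3 -m pendant '[[0,0,0.002,0,0,0,0.03],[0,0,0,0,0,0,0.03],[0,0,0,0,0,0,0.07],[0,0,0,0,0,0,0.07],[0,0,0,0,0,0,0.07],[0,0,-0.01,0,0,0,0.07],[0,0,-0.04,0,0,0,0.07],[0,0,-0.04,0,0,0,0.07],[0,0,-0.04,0,0,0,0.07],[0,0,-0.04,0,0,0,0.07]]'; python3 -m pendant '[[0.04,0.04,0,0,0,0,0.07],[0.04,0.04,0,0,0,0,0.07],[0.04,0.04,0,0,0,0,0.07],[0.04,0.04,0,0,0,0,0.07],[0.04,0.04,0,0,0,0,0.07],[0.04,0.04,0,0,0,0,0.07],[0.04,0.04,0,0,0,0,0.07],[0,0,0,0,0,0,0.07]]'; python3 -c "
from h import *
snap('top','top9'); im=cv2.imread('pics/top9.png')
cv2.imwrite('pics/f.png',cv2.resize(im[110:330,130:500],None,fx=2.1,fy=2.1,interpolation=cv2.INTER_CUBIC))"
```

```text
clock: 28.25
position: [640.5, -291.2, 219.1]
ee_rot: [0.713, -0.701, 0.0, -0.0]
contact_force: [1.0, -0.3, 0.0]
gripper_width: 70.3
grasp_force: 0.0
clock: 29.05
position: [392.5, -546.3, 217.0]
ee_rot: [0.71, -0.704, 0.0, 0.0]
contact_force: [0.0, 1.2, -1.0]
gripper_width: 70.4
grasp_force: 0.0
```

View pics/f.png

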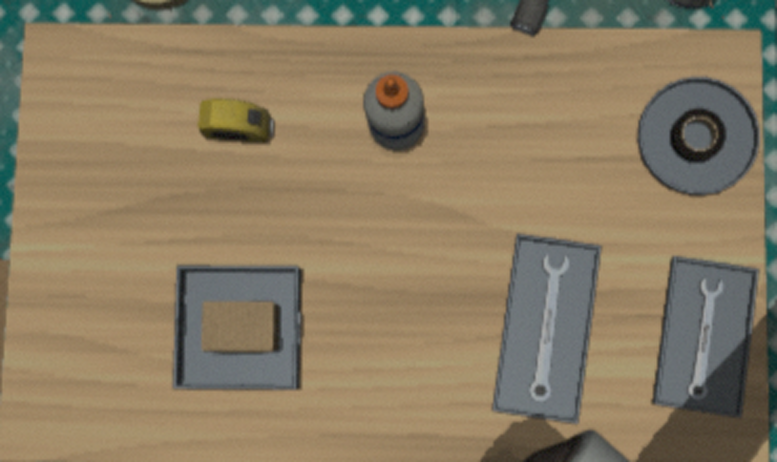

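All four things lie inside their trays: carton at (240,327), long spanner at (547,328), short spanner at (705,338) and roll at (698,135). The bottle and measure have not moved.

```bash
python3 -c "
from bench import arm
print(arm.job_done())"
```

```text
the job is handed in; nothing more can be done
None
```

I sorted both spanners, the black roll and the carton into their own trays and handed the job in at about 29 s; the last picture showed each inside its tray and the bottle and measure unmoved, but no verdict came back.

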